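# Hold a slide carrier flush on the tilted sample stage

## Task

Pull the blue-fronted drawer of the slide unit out to its stop, take the orange slide carrier out by its black fin, tilt it to match the sloped metal stage of the reader and press it flat on the face, centred in the printed frame with its long side running up the slope, so that the sprung stage goes down about half of its travel. Finish while still gripping it and holding it pressed there, flush and still; go gently, leave the drawer out, and do not disturb the beaker, the amber jar or the tip box.

Things in the scene. Friction and masses are not known exactly. Their poses are not given: they have to be found in the camera images.
- drawer (a joint): How far the drawer is out, m: 0 shut, 0.130 at its stop. It slides along the -x axis of unit with about 1 N of friction and stays where it is left. Its grey tray is 155 mm (x) by 156 mm inside, walls 30 mm high and 5 mm thick, floor 19 mm above the bench; its blue front panel is 12 mm thick, top edge 76 mm above the bench.
- unit: Low white drawer unit with a grey-edged clear top, fixed to the bench, 200 mm deep (x), 190 mm wide (y), 85 mm high. Origin: at bench level under the middle of its front edge; x points into the unit, away from the robot, z up. The drawer opens along -x, towards the robot. The unit stands left or right of the reader.
- drawer_handle (a point): Middle of the drawer's steel bar handle, a round bar about 10 mm thick and 90 mm long, level along the unit's y, 59 mm above the bench, 35 mm out from the blue front panel. Moves with the drawer; axes as unit. Can be pinched from above, fingers either side of the bar.
- carrier_grip (a point): Centre of the black fin of the loose slide carrier (about 0.12 kg), at first flat on the tray floor, its x roughly along the unit's x, z up. Orange plate 76 (x) by 52 (y) by 8 mm, flat below; the fin on its middle is 44 long (x), 12 thick (y), 44 high: this point is 30 mm above the underside, 22 mm below the fin's top. With the drawer out, grip across the fin (y) from above.
- face (a point): Centre of the top face of the reader's metal stage, a plate 110 mm (x, up the slope) by 90 mm (y, level) with a black printed frame 88 by 64 mm; z is its outward normal. It leans towards the robot, 14 to 34 degrees from level (varies; too stiff to be moved by pressing), about 122 mm up. The carrier's underside goes on it, carrier x along this x, either way round. Moves with the sprung plate.
- stage (a joint): How far the sprung sample stage is pressed down along its normal, m: 0 at rest, 0.010 at the bottom of its travel. The spring pushes back with 1.5 N at rest and 1 N more per mm (6.5 N half way, at 5 mm).
- beaker: Glass beaker, 48 mm across, 65 mm high, bystander standing between unit and reader on the robot side. Origin under its middle.
- reagent: Amber jar with blue cap, 40 mm across, 75 mm high, bystander between unit and reader further back. Origin under its middle.
- tipbox: Blue pipette-tip box with clear lid, 120 by 85 by 67 mm, bystander at the left side. Origin under its middle.
- reader: Reader fixed to the bench: white housing 170 (x) by 150 (y) by 45 mm carrying the tilted stage between two grey cheeks, 10 mm thick, 110 mm clear between them (along y), which reach 115 mm above the bench. Origin at bench level under the stage's pivot; x points away from the robot, z up.

How it is judged:
By the outcome, as a careful person would: the job done as asked, in the order asked, and still so for the second after the job is handed in, while the arm keeps its last pose, push and grip.
It also fails if it takes over 61 s, if anything falls off the work surface, if the arm or the gripper's body presses on something with over 40 N, if the wrist force passes 120 N, or if a joint passes its speed limit or range.

## Robot

A 6-joint arm with a two-finger parallel gripper is mounted at the origin on the work surface. World frame = base frame: x ahead of the robot, y to its left, z up, the work surface at z = 0. Lengths are in mm, angles in degrees, forces in N, time in s.
With the tool pointing down it reaches from about 325 to 925 mm from the base axis. Payload 3.1 kg.
Tool frame: the origin (TCP) lies at the very end of the fingers, on their centre line; the grasp point (between the pads) lies grasp_offset behind it (grasp_offset is the distance from the TCP to the grasp point, in mm); z points along the fingers, y is the line along which they close (so a half turn about z gives the same grasp; the last joint's range is limited). The gripper opens to 85 mm and grips with 20 to 120 N. Pads are 22 mm wide; open, the fingers measure 114 mm over their backs; the gripper's body (76 mm by 85 mm) begins 54 mm behind the grasp point. The pads swing forward as they close: fully open they stand 13 mm farther back than shut.
Start: joints at [-83.663, 12.427, 92.441, -0, 75.132, -6.429], TCP at [138.121, -609.559, 231.3] pointing down, gripper open.
Joint ranges: [-157.48, 157.48], [-44.54, 120.13], [17.64, 146.25], [-64.5, 244.5], [7.68, 150.69], [-147.95, 147.95]. Speed limits (degrees/s): [159.86, 159.86, 180, 180, 180, 180].

## Interface

Orientations are given as [roll, pitch, yaw] about the fixed x, y, z axes, in that order (R = Rz(yaw) Ry(pitch) Rx(roll)).
In Python, from station import * gives the robot as it stands. Calls block until the motion is done:
- goto(position, orientation): joint-space move of the TCP to a pose.
- move_l(position, attitude=None, speed=150): straight line of the TCP; attitude=None keeps the orientation; speed is the mean speed in mm/s.
- move_j(angles): joint-space move.
- grip(opening, squeeze=None): finger opening in mm; squeeze is the grip in N (None keeps the last); returns when the fingers have stopped.
- wait(seconds).
- solve_ik(position, orientation): joint angles nearest the present ones, or None.
- get_obs(): the state.
- get_image(name): name is "side" or "top" or "wrist"; returns the picture (384x512x3 uint8, red, green, blue); there is no depth.
- get_calibration(name): a dict with "fx", "fy", "cx", "cy" (pixels), "R" (3x3) and "t" (3): a world point X has camera coordinates R X + t; the wrist camera has in their place "mount" (4x4, takes a point from camera to tool coordinates, whose origin is the TCP and whose axes are the flange's). Camera axes: x right, y down, z forward; pixel columns grow to the right and rows downward; lengths in mm; the calibration is good to about 2 mm. A picture is of the moment at which its call begins: read the wrist's pose just before it. get_calibration takes no time and is no camera call.
A pose or a line that the arm cannot do raises Unreachable and nothing moves.
- sign_off(): hands the job in; it is judged then, once.
Trained networks look in the newest picture that a camera, given by its name, has taken for a name from the list of things; names that differ only in an ending like _2 or _b are one class to them, and where a whole thing is asked for, a point or a joint stands for the part that bears it (a point fixed in the world has none). Each returns a list of dicts, best first, with "score" (0 to 1); they miss things now and then, are a little off and sometimes report something else, mostly with a low value. They report only what shows in the picture. A call takes as long as a camera call.
- spot_in(name, camera): "extent" ([centre column, centre row, width, height] in pixels, round what is visible of it).
- regions_of(name, camera): "region" (384x512 bool, what is visible of it) and "extent" ([centre column, centre row, width, height] in pixels, round what is visible of it).
The state is a dict: "t": time; "joint_pos": joint angles; "qvel": joint speeds; "effort": joint torques, N m; "tcp_pos": TCP position; "ee_rot": TCP orientation; "wrist_force": force on the tool from outside, world axes, zero at the start; "moment": the same for the moment, N m; "grip_width": finger opening in mm; "grip_force": force on a finger pad.
Only numpy, scipy, OpenCV 4.12 (cv2) and the standard library are available. Lean on these libraries where they do the work, as an engineer would, in place of code of your own. Each camera call takes 0.05 s, during which the arm holds its last target. There are 200 camera calls.

## Working session

There is one attempt and no reset: what is moved stays moved. The work goes in short steps, each a Python script; the robot and the scene stay as the last script left them, time stands still between calls to the robot, and variables do not carry over. Pictures are saved under pics/ and viewed, at most 10 in all, crops included, and the job is handed in when it is done.

```bash
ls; mkdir -p pics; cat > h.py <<'E'
from station import *
import numpy as np, cv2
from scipy.spatial.transform import Rotation as Ro
def cam(n):
    c=get_calibration(n)
    if 'mount' in c:
        o=get_obs(); M=np.array(c['mount']); Rt=Ro.from_euler('xyz',o['ee_rot'],degrees=True).as_matrix()
        Rwc=Rt@M[:3,:3]; C=Rt@M[:3,3]+np.array(o['tcp_pos'])
    else:
        R=np.array(c['R']);Rwc=R.T;C=-R.T@np.array(c['t'])
    return c,Rwc,C
def ray(K,uv):
    c,R,C=K; d=R@np.array([(uv[0]-c['cx'])/c['fx'],(uv[1]-c['cy'])/c['fy'],1]); return C,d/np.linalg.norm(d)
def atz(K,uv,z):
    C,d=ray(K,uv); return C+d*(z-C[2])/d[2]
def proj(K,X):
    c,R,C=K; p=R.T@(np.asarray(X)-C); return np.array([c['fx']*p[0]/p[2]+c['cx'],c['fy']*p[1]/p[2]+c['cy']])
def tri(rays):
    A=np.zeros((3,3));b=np.zeros(3)
    for C,d in rays:
        P=np.eye(3)-np.outer(d,d);A+=P;b+=P@C
    return np.linalg.solve(A,b)
def save(n,im): cv2.imwrite('pics/'+n+'.png',im[:,:,::-1])
E
python3 - <<'E'
from h import *
ims=[]
for n in ('top','side'):
    im=get_image(n); K=cam(n); print(n,K[2].round(),(K[1]).round(2).tolist(),K[0]['fx'])
    save(n,im); 
    for t in ('drawer','unit','drawer_handle','carrier_grip','face','stage','reader','beaker','reagent','tipbox'):
        try:
            r=spot_in(t,n)
            print(t,[(round(q['score'],2),np.round(q['extent']).tolist()) for q in r[:2]])
        except Exception as e: print(t,e)
print(get_obs())
E
```

```text
pics
top [492. 111. 891.] [[0.03, -1.0, 0.1], [-1.0, -0.02, 0.01], [-0.01, -0.1, -1.0]] 364.20118426739305
drawer [(0.63, [223.0, 184.0, 86.0, 36.0])]
unit []
drawer_handle [(0.96, [222.0, 182.0, 79.0, 39.0]), (0.49, [304.0, 145.0, 19.0, 21.0])]
carrier_grip [(0.72, [412.0, 177.0, 58.0, 59.0]), (0.54, [398.0, 177.0, 92.0, 80.0])]
face [(0.72, [411.0, 178.0, 61.0, 58.0]), (0.55, [222.0, 183.0, 82.0, 38.0])]
stage [(0.71, [411.0, 178.0, 58.0, 59.0])]
reader [(0.93, [400.0, 175.0, 90.0, 77.0])]
beaker [(0.78, [307.0, 224.0, 18.0, 21.0])]
reagent [(0.68, [305.0, 144.0, 17.0, 22.0]), (0.62, [224.0, 185.0, 85.0, 34.0])]
tipbox [(0.82, [96.0, 151.0, 52.0, 57.0])]
side [ 10. 912. 770.] [[-0.8, -0.34, 0.49], [-0.6, 0.44, -0.67], [0.02, -0.83, -0.56]] 452.06885868909677
drawer [(0.65, [236.0, 219.0, 48.0, 53.0])]
unit [(0.91, [201.0, 211.0, 117.0, 79.0])]
drawer_handle [(0.95, [235.0, 222.0, 46.0, 56.0]), (0.73, [312.0, 152.0, 73.0, 69.0])]
carrier_grip []
face [(0.56, [320.0, 139.0, 43.0, 33.0])]
stage [(0.83, [315.0, 141.0, 41.0, 36.0])]
reader [(0.93, [312.0, 151.0, 73.0, 61.0])]
beaker [(0.7, [313.0, 208.0, 17.0, 22.0])]
reagent [(0.56, [255.0, 182.0, 14.0, 26.0]), (0.35, [236.0, 224.0, 50.0, 56.0])]
tipbox [(0.9, [127.0, 280.0, 74.0, 68.0])]
{'t': 1.1, 'joint_pos': array([-8.36634474e+01,  1.24274387e+01,  9.24403172e+01, -9.28075081e-05,
        7.51316467e+01, -6.42753548e+00]), 'qvel': array([ 0.10200131,  0.02016016,  0.00984402,  0.11144814, -0.01000305,
       -0.10157102]), 'effort': array([ 9.08680704e-04, -3.96896625e+01, -3.04259419e+01, -3.57455735e-05,
        6.99349930e-04, -7.70125467e-06]), 'tcp_pos': array([ 138.12025062, -609.56683495,  231.30675861]), 'ee_rot': array([1.79999416e+02, 1.56009644e-04, 1.27641119e+01]), 'wrist_force': array([-0.29954296,  0.55325763,  0.58463488]), 'moment': array([ 0.01473818, -0.05090258, -0.0156144 ]), 'grip_force': 0.0, 'grip_width': 85.50659423897768}
```

View pics/top.png

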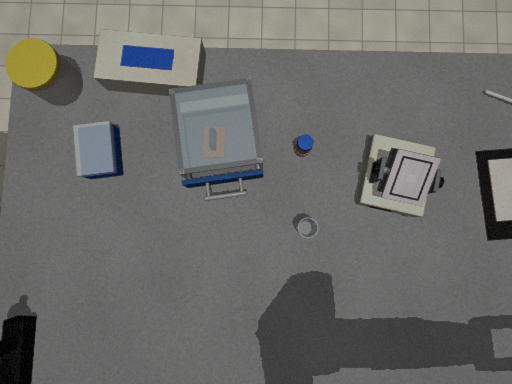

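View pics/side.png

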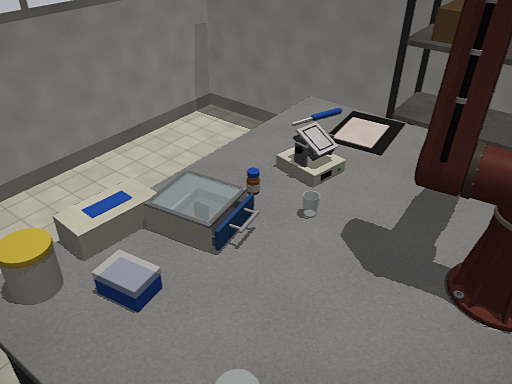

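```bash
cat >> h.py <<'E'
def look_pose(X,dist,yaw,tilt=0):
    "tcp pose so that wrist camera looks at X from about dist; tilt tips tool about its y"
    M=np.array(get_calibration('wrist')['mount']); R=Ro.from_euler('xyz',[180,tilt,yaw],degrees=True)
    a=R.apply(M[:3,2]); C=np.asarray(X)-a*dist
    return (C-R.apply(M[:3,3])),R.as_euler('xyz',degrees=True)
E
python3 - <<'E'
from h import *
print(np.round(get_calibration('wrist')['mount'],3).tolist(), get_calibration('wrist')['fx'])
try: print(grasp_offset)
except Exception as e: print(e)
K=cam('top')
for n,uv,z in [('b1',(205,198),59),('b2',(246,193),59),('p1',(182,183),76),('p2',(262,175),76),('beaker',(307,224),40),('jar',(305,144),60),('tip',(96,151),50),('reader',(411,178),122)]:
    print(n,atz(K,uv,z).round())
for X,y in [((690,-150,122),0),((690,-150,122),180),((500,240,59),90),((500,240,59),-90)]:
    for d in (300,350):
        p,r=look_pose(X,d,y); print(X,y,d,p.round(),solve_ik(p,r))
E
```

```text
[[-0.001, -0.948, -0.319, 80.678], [1.0, -0.001, 0.001, -0.718], [-0.001, -0.319, 0.948, -142.049], [0.0, 0.0, 0.0, 1.0]] 302.5840759912663
18.700000000000003
b1 [557. 234.  59.]
b2 [570. 140.  59.]
p1 [588. 285.  76.]
p2 [611. 105.  76.]
beaker [503.  -3.  40.]
jar [688.   7.  60.]
tip [662. 497.  50.]
reader [ 605. -211.  122.]
(690, -150, 122) 0 300 [ 705. -151.  264.] [-1.76202500e+01  2.27216430e+01  7.59604291e+01 -2.54444375e-14
  8.13179279e+01  7.23797500e+01]
(690, -150, 122) 0 350 [ 721. -150.  312.] [-1.72398516e+01  2.33841084e+01  7.01272563e+01 -2.54444375e-14
  8.64886353e+01  7.27601484e+01]
(690, -150, 122) 180 300 [ 675. -149.  264.] [ -18.30219708   19.07242016   80.70374778    0.           80.22383206
 -108.30219708]
(690, -150, 122) 180 350 [ 659. -150.  312.] [ -18.73236387   15.70763639   79.92058764    0.           84.37177597
 -108.73236387]
(500, 240, 59) 90 300 [501. 255. 201.] [ 1.98507981e+01  6.36830315e+00  1.02713726e+02 -2.54444375e-14
  7.09179704e+01  1.98507981e+01]
(500, 240, 59) 90 350 [500. 271. 249.] [ 2.13779894e+01  4.85159712e+00  9.91100816e+01 -2.54444375e-14
  7.60383213e+01  2.13779894e+01]
(500, 240, 59) -90 300 [499. 225. 201.] None
(500, 240, 59) -90 350 [500. 209. 249.] None
```

```bash
python3 - <<'E'
from h import *
p,r=look_pose((605,-211,122),300,180); goto(p,r)
K=cam('wrist'); im=get_image('wrist'); save('w_reader',im); 
np.save('K_reader.npy',np.array([K[1].tolist(),K[2].tolist()],dtype=object),allow_pickle=True)
for t in ('face','reader'):
    q=regions_of(t,'wrist'); print(t,[(round(a['score'],2),np.round(a['extent']).tolist()) for a in q[:2]])
    if t=='face' and q:
        c,_=cv2.findContours(q[0]['region'].astype(np.uint8),0,2); c=max(c,key=cv2.contourArea); print(cv2.minAreaRect(c), cv2.approxPolyDP(c,8,True)[:,0].tolist())
p,r=look_pose((575,187,60),330,97); goto(p,r)
K=cam('wrist'); im=get_image('wrist'); save('w_handle',im)
np.save('K_handle.npy',np.array([K[1].tolist(),K[2].tolist()],dtype=object),allow_pickle=True)
q=spot_in('drawer_handle','wrist'); print([(round(a['score'],2),np.round(a['extent']).tolist()) for a in q[:2]])
print(get_obs()['t'],get_obs()['tcp_pos'])
E
```

```text
face [(0.87, [256.0, 196.0, 107.0, 122.0])]
((258.4018859863281, 193.8566131591797), (91.03853607177734, 110.02024841308594), 10.619654655456543) [[226, 133], [204, 238], [292, 255], [310, 150]]
reader [(0.59, [255.0, 180.0, 147.0, 148.0])]
[(0.67, [270.0, 181.0, 64.0, 171.0])]
5.3583 [572.71297638 207.76210512 230.85390949]
```

View pics/w_reader.png

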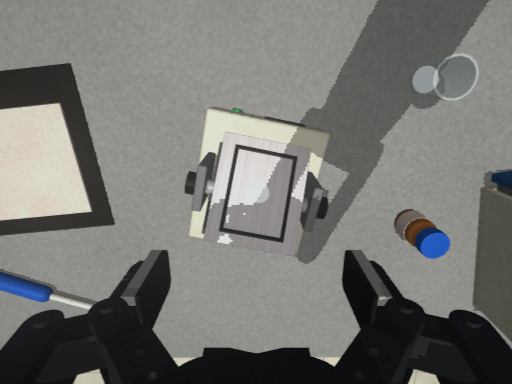

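View pics/w_handle.png

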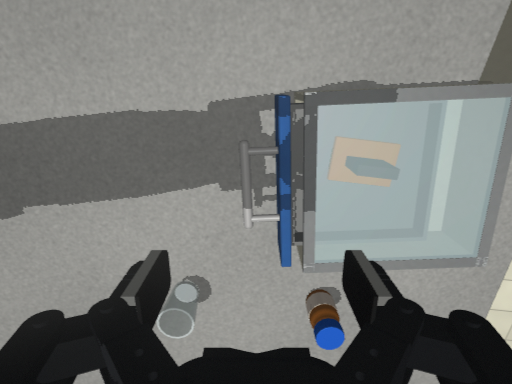

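```bash
python3 - <<'E'
from h import *
k=np.load('K_handle.npy',allow_pickle=True); K=(get_calibration('wrist'),np.array(k[0]),np.array(k[1]))
a=atz(K,(245,144),60);b=atz(K,(249,225),60); m=(a+b)/2
p1=atz(K,(277,97),76);p2=atz(K,(283,265),76)
d=a-b; d2=p1-p2
yaw=np.degrees(np.arctan2(-d[0],d[1])); yaw2=np.degrees(np.arctan2(-d2[0],d2[1]))
print(a.round(1),b.round(1),m.round(1),yaw,yaw2,p1.round(),p2.round(),np.linalg.norm(d2))
if abs(d[1])<0 or d[1]<0: yaw=np.degrees(np.arctan2(d[0],-d[1])); yaw2=np.degrees(np.arctan2(d2[0],-d2[1]))
Y=(yaw+2*yaw2)/3
print('gap bar-panel',np.dot((p1+p2)/2-m,[np.cos(np.radians(Y)),np.sin(np.radians(Y)),0]),Y)
np.save('unit.npy',[*m,Y])
# frame in reader image
im=cv2.imread('pics/w_reader.png'); g=cv2.cvtColor(im,cv2.COLOR_BGR2GRAY)
msk=np.zeros_like(g); cv2.fillPoly(msk,[np.array([[226,138],[209,236],[290,250],[306,152]])],255)
b_=((g<70)&(msk>0)).astype(np.uint8); c,_=cv2.findContours(b_,0,2); c=max(c,key=cv2.contourArea)
q=cv2.approxPolyDP(c,6,True)[:,0]; print(q.tolist(),cv2.contourArea(c), cv2.minAreaRect(c))
E
```

```text
Traceback (most recent call last):
  File "h.py", line 15, in atz
    C,d=ray(K,uv); return C+d*(z-C[2])/d[2]
        ~~~^^^^^^
  File "h.py", line 13, in ray
    c,R,C=K; d=R@np.array([(uv[0]-c['cx'])/c['fx'],(uv[1]-c['cy'])/c['fy'],1]); return C,d/np.linalg.norm(d)
               ~^~~~~~~~~~~~~~~~~~~~~~~~~~~~~~~~~~~~~~~~~~~~~~~~~~~~~~~~~~~~~~
TypeError: can't multiply sequence by non-int of type 'float'
```

```bash
cat >> h.py <<'E'
def loadK(f):
    k=np.load(f,allow_pickle=True); return (get_calibration('wrist'),np.array([list(x) for x in k[0]],float),np.array(list(k[1]),float))
def saveK(f,K): np.save(f,np.array([K[1].tolist(),K[2].tolist()],dtype=object),allow_pickle=True)
E
python3 - <<'E'
from h import *
K=loadK('K_handle.npy')
a=atz(K,(245,144),60);b=atz(K,(249,225),60); m=(a+b)/2
p1=atz(K,(277,97),76);p2=atz(K,(283,265),76)
d=a-b; d2=p1-p2
if d[1]<0: d=-d;d2=-d2
yaw=np.degrees(np.arctan2(-d[0],d[1])); yaw2=np.degrees(np.arctan2(-d2[0],d2[1]))
print(a.round(1),b.round(1),m.round(1),yaw,yaw2,p1.round(),p2.round(),np.linalg.norm(d2))
Y=(yaw+2*yaw2)/3
print('gap bar-panel',np.dot((p1+p2)/2-m,[np.cos(np.radians(Y)),np.sin(np.radians(Y)),0]),Y)
np.save('unit.npy',[*m,Y])
im=cv2.imread('pics/w_reader.png'); g=cv2.cvtColor(im,cv2.COLOR_BGR2GRAY)
msk=np.zeros_like(g); cv2.fillPoly(msk,[np.array([[226,138],[209,236],[290,250],[306,152]])],255)
b_=((g<70)&(msk>0)).astype(np.uint8); c,_=cv2.findContours(b_,0,2); c=max(c,key=cv2.contourArea)
q=cv2.approxPolyDP(c,6,True)[:,0]; print(q.tolist(),cv2.contourArea(c), cv2.minAreaRect(c))
E
```

```text
[556.3 234.9  60. ] [570.9 143.9  60. ] [563.6 189.4  60. ] 9.100277540220516 10.357411390233123 [581. 285.  76.] [614. 107.  76.] 181.34436646134006
gap bar-panel 34.82186230606851 9.938366773562253
[[236, 145], [219, 230], [282, 241], [296, 156]] 5369.5 ((258.7440490722656, 193.37164306640625), (64.54591369628906, 87.50818634033203), 10.922805786132812)
```

```bash
python3 - <<'E'
from h import *
K=loadK('K_handle.npy'); m=np.load('unit.npy')[:3]; Y=9.2
u=np.array([np.cos(np.radians(Y)),np.sin(np.radians(Y)),0]); R=[180,0,90+Y]
grip(26,30)
P=np.array([m[0],m[1],59-grasp_offset])
goto(P+[0,0,90],R); move_l(P,speed=100); print('w',get_obs()['wrist_force'].round(1))
grip(0,30); o=get_obs(); print(o['grip_width'],o['grip_force'],o['wrist_force'].round(1))
f0=o['wrist_force']; P=o['tcp_pos']
move_l(P-u*126,speed=80)
s=126
while s<136:
    s+=1; move_l(P-u*s,speed=15); f=(get_obs()['wrist_force']-f0)@u
    print(s,f.round(1),end=' ')
    if f>7: break
move_l(P-u*(s-0.7),speed=15); wait(.1);grip(26); o=get_obs(); print(o['tcp_pos'],o['wrist_force'].round(1),o['t'])
move_l(o['tcp_pos']+[0,0,160],speed=200)
p,r=look_pose((605,-211,122),300,0,0); goto(p,r); wait(.2)
K2=cam('wrist'); saveK('K_reader2.npy',K2); save('w_reader2',get_image('wrist'))
grip(85)
c=atz(K,(365,162),27)-u*s; print('carrier',c)
p,r=look_pose(c,300,180+Y); goto(p,r); wait(.2)
K2=cam('wrist'); saveK('K_car.npy',K2); save('w_car',get_image('wrist'))
q=spot_in('carrier_grip','wrist'); print([(round(a['score'],2),np.round(a['extent']).tolist()) for a in q[:2]]); print(get_obs()['t'])
a=cv2.imread('pics/w_reader2.png');b=cv2.imread('pics/w_car.png')
cv2.imwrite('pics/both.png',np.hstack([a[60:340,120:400],b[20:300,80:440]]))
E
```

```text
w [ 0.4 -0.2 -0.1]
9.914081380951384 29.244467318058014 [-0.8  0.1  3.2]
127 25.3 [439.7782214  169.24355897  41.02958351] [ 5.7 -0.9 -3. ] 10.3917
carrier [571.8737448  204.81661556  27.        ]
[(0.76, [258.0, 200.0, 63.0, 77.0])]
16.3083
```

View pics/both.png

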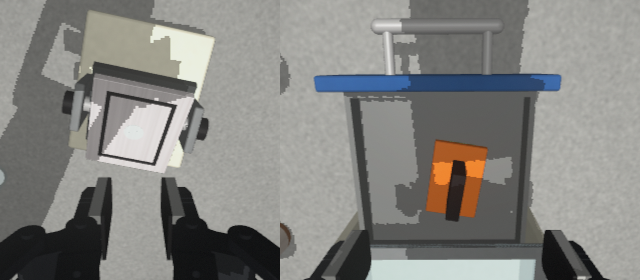

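```bash
cat > fit.py <<'E'
from h import *
from scipy.optimize import least_squares
def quad(mask,eps=6):
    c,_=cv2.findContours(mask.astype(np.uint8),0,2); c=max(c,key=cv2.contourArea)
    q=cv2.approxPolyDP(c,eps,True)[:,0]
    # sub-pixel: fit lines to contour points by side
    L=[];n=len(q); pts=c[:,0].astype(float)
    for i in range(n):
        a,b=q[i].astype(float),q[(i+1)%n].astype(float); d=(b-a)/np.linalg.norm(b-a); l=np.linalg.norm(b-a)
        s=(pts-a)@d; e=abs((pts-a)@[-d[1],d[0]]); P=pts[(s>.12*l)&(s<.88*l)&(e<2)]
        vx,vy,x,y=cv2.fitLine(P.astype(np.float32),cv2.DIST_HUBER,0,.01,.01).ravel(); L.append(np.cross([x,y,1],[x+vx,y+vy,1]))
    o=[np.cross(L[i-1],L[i]) for i in range(n)]
    return np.array([v[:2]/v[2] for v in o]),q
if __name__=='__main__':
    obs=[]
    for f,k,poly in [('w_reader','K_reader.npy',[[226,138],[209,236],[290,250],[306,152]]),('w_reader2','K_reader2.npy',[[221,144],[213,218],[284,231],[304,162]])]:
        g=cv2.cvtColor(cv2.imread(f'pics/{f}.png'),cv2.COLOR_BGR2GRAY); m=np.zeros_like(g); cv2.fillPoly(m,[np.array(poly)],255)
        s,q=quad((g<80)&(m>0)); print(f,s.round(1).tolist(),q.tolist()); obs.append((loadK(k),s))
    box=np.array([[x,y,0] for x,y in ((-44,-32),(-44,32),(44,32),(44,-32))],float)
    def world(p,X): return Ro.from_euler('ZYX',[p[3],-p[4],p[5]],degrees=True).apply(X)+p[:3]
    def order(K,s,p):
        w=world(p,box); pr=np.array([proj(K,x) for x in w])
        from scipy.optimize import linear_sum_assignment as l
        return s[l(np.linalg.norm(pr[:,None]-s[None],axis=2))[1]]
    def res(p,sets,fix):
        r=[]
        for i,(K,s) in enumerate(sets):
            q=p.copy(); 
            r+=[(proj(K,x)-t) for x,t in zip(world(q,box),s)]
        return np.r_[np.ravel(r),p[5]/1.0,(p[2]-122)/4]
    p0=np.array([605,-211,122,-11,24,0.])
    S=[(K,order(K,s,p0)) for K,s in obs]
    for name,ss in (('both',S),('1',S[:1]),('2',S[1:])):
        r=least_squares(res,p0,args=(ss,0)); print(name,r.x.round(2),'rms px',np.sqrt(np.mean(r.fun**2)).round(2))
        if name=='both': np.save('face.npy',r.x)
    # carrier
    K=loadK('K_car.npy'); hsv=cv2.cvtColor(cv2.imread('pics/w_car.png'),cv2.COLOR_BGR2HSV)
    m=(hsv[...,0]<22)&(hsv[...,1]>120)&(hsv[...,2]>60); m=cv2.morphologyEx(m.astype(np.uint8),cv2.MORPH_CLOSE,np.ones((21,21)))
    s,q=quad(m); W=np.array([atz(K,t,27) for t in s]); print(q.tolist(),W.round(1).tolist())
    r=cv2.minAreaRect(W[:,:2].astype(np.float32)); print('carrier',r)
    # drawer check: handle and unit edge
    for n,uv,z in (('bar',(238,45),64),('bar',(-200+373,46),64),('bar',(-200+502,46),64),('panelL',(117,98),76),('panelR',(360,98),76),('unit edge L',(170,265),85),('R',(325,263),85)): print(n,atz(K,uv,z).round(1))
E
python3 fit.py
```

```text
w_reader [[236.5, 144.4], [218.9, 230.6], [282.0, 241.5], [295.7, 156.7]] [[236, 145], [219, 230], [282, 242], [296, 156]]
w_reader2 [[227.8, 151.1], [218.0, 213.0], [274.1, 224.4], [295.0, 165.0]] [[227, 151], [218, 214], [274, 224], [295, 165]]
both [ 6.0272e+02 -2.0846e+02  1.2054e+02 -1.1640e+01  2.7320e+01 -2.7000e-01] rms px 0.73
1 [ 6.0387e+02 -2.0860e+02  1.1845e+02 -1.1580e+01  2.6670e+01 -1.4000e-01] rms px 0.54
2 [ 6.0132e+02 -2.0831e+02  1.1718e+02 -1.1760e+01  2.6390e+01 -1.3000e-01] rms px 0.58
[[236, 160], [226, 230], [273, 237], [287, 169]] [[539.9, 180.4, 27.0], [616.0, 179.3, 27.0], [615.0, 230.3, 27.0], [540.6, 231.0, 27.0]]
carrier ((578.2628173828125, 205.22012329101562), (51.00654220581055, 76.03184509277344), 89.31747436523438)
bar [445.7 171.1  64. ]
bar [454.1 123.5  64. ]
bar [438.9 218.1  64. ]
panelL [496.8  88.1  76. ]
panelR [468.2 266.6  76. ]
unit edge L [627.5 139.   85. ]
R [604.4 270.1  85. ]
```

```bash
python3 - <<'E'
from h import *
K=cam('top'); 
c=np.array([577.4,205.3]); yw=179.3
grip(50); goto([*c,150],[180,0,yw]); move_l([*c,32],speed=120)
o=get_obs(); print(o['wrist_force'].round(1),o['tcp_pos'].round(1))
grip(0,50); o=get_obs(); print(o['grip_width'],o['grip_force'],o['wrist_force'].round(1))
move_l([*c,60],speed=60); move_l([*c,230],speed=200); o=get_obs(); print(o['grip_width'],o['wrist_force'].round(1))
f=np.load('face.npy'); Rf=Ro.from_euler('ZYX',[f[3],-f[4],0],degrees=True); Rt=Rf*Ro.from_euler('y',180,degrees=True)
n=Rf.as_matrix()[:,2]; e=Rt.as_euler('xyz',degrees=True); print('n',n,e)
goto(f[:3]+n*120,e); wait(.3)
o=get_obs(); print(o['t'],o['joint_pos'].round(),o['wrist_force'].round(2),o['moment'].round(3),o['grip_width'])
save('w_hold',get_image('wrist')); save('top2',get_image('top'))
a=cv2.imread('pics/w_hold.png');b=cv2.imread('pics/top2.png')
cv2.imwrite('pics/both2.png',np.hstack([a[:,100:420],cv2.resize(b[120:280,160:320],(384,384))]))
E
```

```text
[-0.2  0.  -0.7] [578.4 205.5  33.1]
11.768000306965051 49.30571436882019 [-0.6  0.4  2.9]
11.748378103590703 [-0.8 -0.1 -1.1]
n [-0.4495158   0.09260364  0.88845941] [180.          27.31970961 168.35948543]
22.0 [ -31.   -8.  118.   13.   45. -117.] [ 0.29  0.29 -1.32] [ 0.071  0.313 -0.032] 11.624125295450941
```

View pics/both2.png

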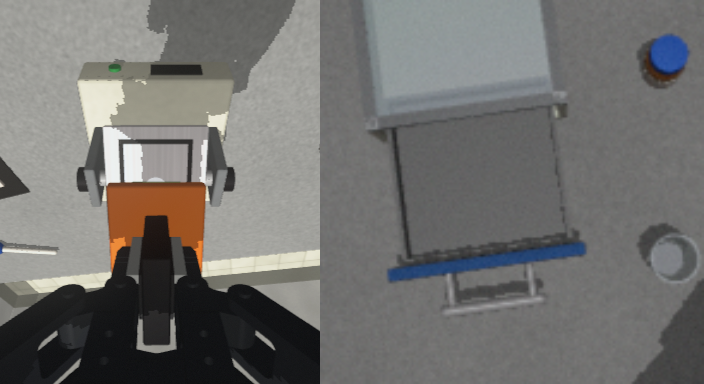

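```bash
python3 - <<'E'
from h import *
u=np.array([np.cos(np.radians(9.2)),np.sin(np.radians(9.2)),0])
K=loadK('K_handle.npy'); a=atz(K,(280,181),76)@u;b=atz(K,(304,181),85)@u; c=atz(K,(246.5,181),59)@u
print('before wrist: panel,unit edge,bar',a,b,c,b-a)
K=loadK('K_car.npy'); a=atz(K,(238,98),76)@u;b=atz(K,(248,264),85)@u;c=atz(K,(238,45),59)@u
print('after wrist',a,b,c,b-a)
K=cam('top')
for f in ('top','top2'):
    im=cv2.imread(f'pics/{f}.png').astype(int); m=(im[...,0]>im[...,2]+60)&(im[...,0]>im[...,1]+40); m[:170]=0;m[:,:175]=0;m[:,285:]=0;m[250:]=0
    y,x=np.nonzero(m); print(f,x.mean(),y.mean(),len(x),atz(K,(x.mean(),y.mean()),74)@u)
b=cv2.imread('pics/w_car.png'); a=cv2.imread('pics/w_handle.png')
cv2.imwrite('pics/cmp.png',np.hstack([cv2.resize(a[80:280,230:330],(300,600)),cv2.resize(b[60:300,130:330],(500,600))]))
E
```

```text
before wrist: panel,unit edge,bar 621.2494696256487 644.4188207597106 586.2214114728317 23.169351134061912
after wrist 504.6546407570534 640.7035280294082 466.7339170047576 136.04888727235476
top 222.2969696969697 176.77575757575758 330 627.8934746871699
top2 228.92857142857142 228.65714285714284 350 509.8467457503927
```

View pics/cmp.png

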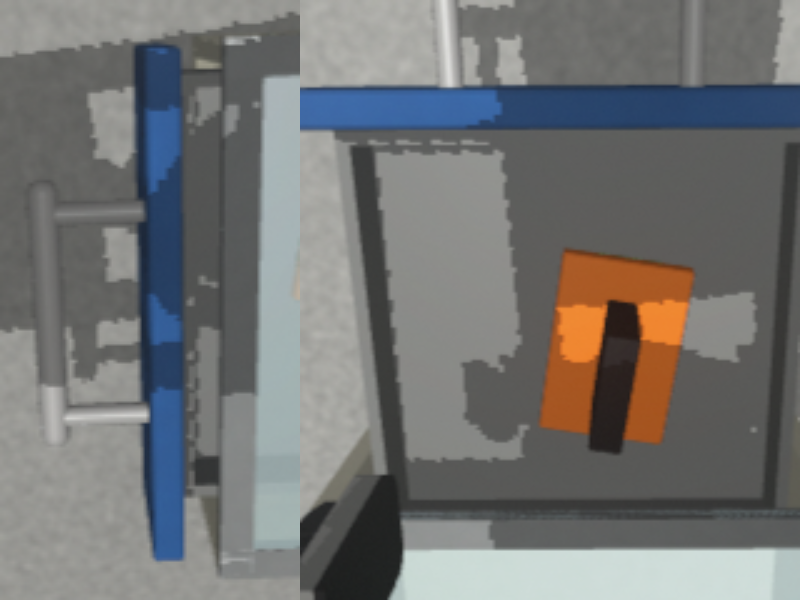

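```bash
cat > pl.py <<'E'
from h import *
f=np.load('face.npy')
def pose(gap,tilt=f[4],dx=0,dy=0,yaw=f[3],off=0,h=13.):
    "carrier underside centre at face centre + gap along n; off = carrier centre in tool x; dx,dy in face axes"
    Rf=Ro.from_euler('ZYX',[yaw,-tilt,0],degrees=True); Rt=Rf*Ro.from_euler('y',180,degrees=True)
    return f[:3]+Rf.apply([dx,dy,gap])-Rt.apply([off,0,h]), Rt.as_euler('xyz',degrees=True), Rf.as_matrix()
E
python3 - <<'E'
from pl import *
c=get_calibration('wrist'); M=np.array(c['mount'])
for uv in ((208,184),(305,184)):
    d=M[:3,:3]@[(uv[0]-c['cx'])/c['fx'],(uv[1]-c['cy'])/c['fy'],1]
    for z in (5,13): print(uv,z,(M[:3,3]+d*(z-M[2,3])/d[2]).round(1))
p,e,R=pose(40); goto(p,e); p,e,R=pose(15); move_l(p,e,speed=60); wait(.3)
o=get_obs(); print(o['t'],(o['tcp_pos']-p).round(2),o['wrist_force'].round(2),o['moment'].round(3))
K=cam('wrist'); saveK('K_near.npy',K); im=get_image('wrist'); save('w_near',im)
save('s_near',get_image('side'))
# predicted frame corners
for x,y in ((-44,-32),(-44,32),(-55,-45),(-55,45)): print(x,y,proj(K,f[:3]+R@[x,y,0]).round(1))
b=cv2.imread('pics/s_near.png')
cv2.imwrite('pics/near.png',np.hstack([cv2.imread('pics/w_near.png')[100:300,170:350].repeat(2,0).repeat(2,1),cv2.resize(b[90:190,265:365],(400,400))]))
E
```

```text
(208, 184) 5 [ 37.9 -24.6   5. ]
(208, 184) 13 [ 35.5 -26.   13. ]
(305, 184) 5 [38. 25.  5.]
(305, 184) 13 [35.5 26.3 13. ]
23.3417 [ 0.14 -0.1   0.38] [ 0.84 -0.64 -0.8 ] [ 0.066  0.231 -0.024]
-44 -32 [200.9 161.5]
-44 32 [311.8 161.5]
-55 -45 [176.8 142.5]
-55 45 [335.9 142.5]
```

View pics/near.png

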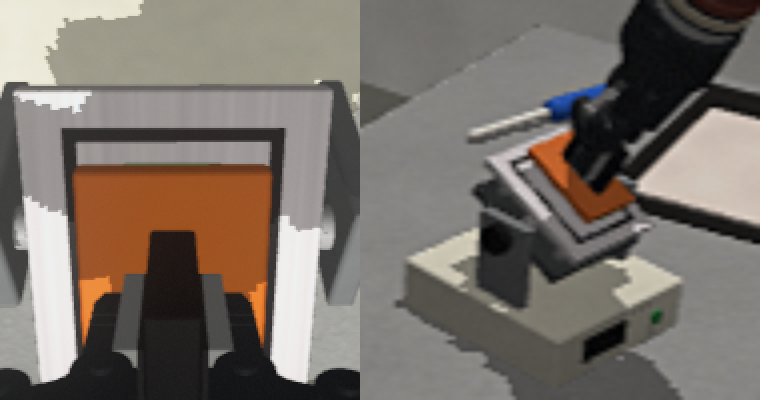

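```bash
python3 - <<'E'
from pl import *
off=-1.2
p,e,R=pose(8,off=off); move_l(p,e,speed=30); wait(.3); o=get_obs(); f0,m0=o['wrist_force'],o['moment']; print(f0.round(2),m0.round(3))
g=8
while g>-9:
    g-=1; p,e,R=pose(g,off=off); move_l(p,speed=15); wait(.15); o=get_obs()
    F=R.T@(o['wrist_force']-f0); M=R.T@(o['moment']-m0); print(g,F.round(2),M.round(3),((o['tcp_pos']-p)@R).round(2))
    if F[2]>4.5: break
print(o['t'],o['grip_width'])
np.savez('st.npz',f0=f0,m0=m0,g=g)
E
```

```text
[-0.22  0.78 -1.5 ] [ 0.105  0.323 -0.008]
7 [ 0.25 -0.44  0.01] [-0.002  0.014  0.044] [-0.  0. -0.]
6 [ 1.17 -1.17 -0.02] [-0.022 -0.083  0.032] [-0.    0.03 -0.  ]
5 [ 0.74 -0.78  0.93] [-0.076 -0.077 -0.013] [-0.    0.01 -0.01]
4 [ 1.04 -1.05 -0.3 ] [-0.01  -0.007  0.006] [ 0.    0.01 -0.  ]
3 [ 0.78 -1.37 -0.55] [-0.057 -0.081  0.026] [-0.05  0.02 -0.01]
2 [0.67 0.49 3.24] [ 0.003  0.149 -0.034] [0.05 0.01 0.07]
1 [-0.54 -0.98  1.93] [ 0.071  0.148 -0.037] [ 0.01 -0.    0.03]
0 [0.25 0.44 2.98] [0.029 0.175 0.022] [0.03 0.   0.03]
-1 [-0.43 -0.86  4.97] [0.102 0.24  0.004] [ 0.08 -0.01  0.07]
27.725 11.536060256200688
```

```bash
cat >> pl.py <<'E'
def avg(n=12,dt=.04):
    F=[];M=[]
    for _ in range(n): wait(dt); o=get_obs(); F.append(o['wrist_force']);M.append(o['moment'])
    return np.mean(F,0),np.mean(M,0),np.std(M,0)
E
python3 - <<'E'
from pl import *
off=-1.2
for t in (f[4],26.3,25.3):
    p,e,R=pose(4.5,tilt=t,off=off); move_l(p,e,speed=25); wait(.15); f0,m0,_=avg()
    p,e,R=pose(-2,tilt=t,off=off); move_l(p,e,speed=25); wait(.15); F,M,s=avg()
    print(round(t,2),(R.T@(F-f0)).round(2),(R.T@(M-m0)).round(3),s.round(3),'m0',(R.T@m0).round(3))
o=get_obs();print(o['t'],o['grip_width'])
E
```

```text
27.32 [0.51 0.14 5.77] [0.06  0.08  0.013] [0.032 0.053 0.036] m0 [-0.011  0.308  0.001]
26.3 [1.2  0.11 4.76] [ 0.088 -0.056  0.019] [0.028 0.063 0.029] m0 [-0.004  0.284 -0.014]
25.3 [0.47 0.19 4.94] [ 0.093 -0.273  0.012] [0.026 0.057 0.026] m0 [-0.     0.27  -0.017]
34.0333 11.683430703962323
```

```bash
sed -i "s/off=0,h=13.):/off=0,h=13.,roll=0):/; s/\[yaw,-tilt,0\]/[yaw,-tilt,roll]/" pl.py; python3 - <<'E'
from pl import *
off=-1.2
for r in (0.4,0.9):
    p,e,R=pose(4.5,tilt=26.75,off=off,roll=r); move_l(p,e,speed=25); wait(.15); f0,m0,_=avg()
    p,e,R=pose(-3,tilt=26.75,off=off,roll=r); move_l(p,e,speed=25); wait(.15); F,M,s=avg()
    print(r,(R.T@(F-f0)).round(2),(R.T@(M-m0)).round(3),s.round(3))
o=get_obs();print(o['t'],o['grip_width'])
np.savez('st.npz',f0=f0)
E
```

```text
0.4 [0.31 0.17 5.65] [-0.106  0.129 -0.002] [0.028 0.06  0.028]
0.9 [ 0.33 -0.21  6.22] [-0.164  0.159  0.011] [0.041 0.038 0.027]
38.3917 11.577926108263961
```

```bash
python3 - <<'E'
from pl import *
k=dict(tilt=26.45,off=-1.2,roll=.18)
p,e,R=pose(4.5,**k); move_l(p,e,speed=25); wait(.15); f0,m0,_=avg()
g=-3.4; p,e,R=pose(g,**k); move_l(p,e,speed=20); wait(.2); F,M,s=avg(20)
F,M=R.T@(F-f0),R.T@(M-m0); print(F.round(2),M.round(3))
if abs(F[2]-6.5)>.3:
    g+=np.clip(F[2]-6.5,-1.5,1.5); p,e,R=pose(g,**k); move_l(p,e,speed=10); wait(.2); F,M,s=avg(20); print(g,(R.T@(F-f0)).round(2),(R.T@(M-m0)).round(3))
K=cam('wrist'); im=get_image('wrist'); save('w_end',im); save('s_end',get_image('side'))
f2=f[:3]+R@[0,0,-3]
o=get_obs();print(o['t'],o['grip_width'],(o['tcp_pos']-p).round(2),o['qvel'].round(2))
b=cv2.imread('pics/s_end.png')
cv2.imwrite('pics/end.png',np.hstack([cv2.imread('pics/w_end.png')[100:300,170:350].repeat(2,0).repeat(2,1),cv2.resize(b[90:190,265:365],(400,400),interpolation=cv2.INTER_CUBIC)]))
E
```

```text
[0.79 0.01 6.15] [-0.037  0.09   0.013]
-3.7480859516232283 [ 1.14 -0.23  6.55] [-0.042  0.08   0.004]
42.45 11.360378610236332 [ 0.26 -0.16  0.31] [-0.06  0.06 -0.02  0.06  0.12 -0.02]
```

View pics/end.png

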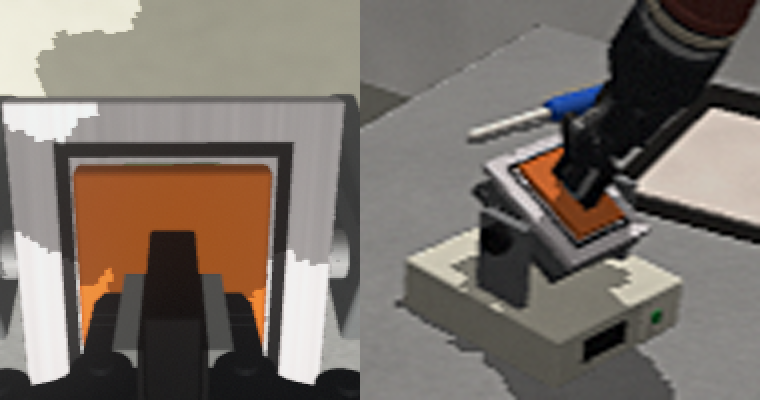

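```bash
python3 -c "
from station import *
o=get_obs();print(o['t'],o['wrist_force'].round(2),o['grip_force']);print(sign_off())"
```

```text
42.45 [-1.05  0.39  5.98] 49.59048271179199
the job is handed in; nothing more can be done
None
```

I handed the job in at 42.5 s: the drawer is out at its stop, and the carrier is gripped and pressed on the stage at about 6.5 N (roughly 5 mm down), centred to about 1 mm and flush as far as wrist force and images can show; nothing touched the beaker, jar or tip box as far as I saw.

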